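# Close the jar of roasted garlic

### The job

The lid of the garlic jar is only perched on top of its threads. Without taking it off, turn it back (anticlockwise) until it drops into the thread, then screw it forward all the way home, and carry the closed jar to the bamboo tray and set it down gently, upright, leaving the other things where they are.

Things in the scene. Friction and masses are not known exactly. Their poses are not given: they have to be found in the camera images.
- jar: Round clear glass jar with roasted garlic cloves in it, loose, upright, about 0.45 kg (varies). Body 70 mm across up to 86 mm, shoulder narrowing to a 42 mm neck at 100 mm, rim at 116 mm (neck and rim hidden by the lid). Origin: centre of its underside, z up. On the neck: three thread ridges 120 degrees apart, each 58 degrees long, ending at the clockwise end in an upright stop rib.
- lid: Plain round steel screw lid, 55 mm across, 16 mm high, 35 g, with 3 lugs inside. Origin: centre of the skirt's lower edge, z up, x over one lug. At the start it sits level, origin 108 to 109 mm above the jar's underside, lugs on top of the ridges: ribs block it from going forward. Turned back far enough it drops about 7 mm, to 102 mm: by its own weight when let go; if held, follow it down.
- lid_mark (a point): Point on the lid's lower outer edge, 27.5 mm from its axis on its x axis (nothing is printed there). Back = anticlockwise from above = positive about z. The lid drops after 24 to 58 degrees back (gripping may nudge it round), once its yaw is 11 degrees past the jar's; at 43 past, ribs stop it. It turns easily; pressed hard, or pushed past a stop, the jar turns along on its foot.
- jar_home (a point): Point of the jar where lid_mark lies when the lid is home: 27.5 mm from the axis, 102 mm above the jar's underside. From where it dropped the lid turns forward (clockwise from above) 58 to 90 degrees, lugs under the ridges, to a hard stop at a lid yaw 47 degrees short of the jar's: that is home. The jar can then be lifted by the lid.
- tray: Small loose bamboo tray, 180 mm (x) by 240 mm (y), 22 mm high, walls and floor 8 mm thick. Origin: centre of its underside, z up; the floor lies 8 mm above it.
- roaster: Terracotta garlic roaster with domed lid, 160 mm across, 132 mm high; leave alone. Origin: centre of its underside.
- bowl_large: Steel prep bowl, 150 mm across, 60 mm high; leave alone. Origin: centre of its underside.
- bowl_small: Steel prep bowl, 110 mm across, 45 mm high; leave alone. Origin: centre of its underside.
- spatula: Black silicone spatula, 270 mm long along its x, lying flat; leave alone. Origin: on its underside near mid-length.
Things that resemble listed ones, but are neither listed nor needed, are in the scene too. Of the things like the lid, leave any that is red; of the rest the larger one is meant.

How it is judged:
On the way, in this order (a step that is already met when the one before it is completed fails the run):
1. the lid, turned back, has dropped into the thread (within 2.5 mm of its lowest height on the jar) and is not yet screwed forward (z of lid in the frame of jar below 0.1045 m and distance between lid_mark and jar_home above 0.012 m), for 0.2 s.
2. the lid is screwed home on the jar (distance between lid_mark and jar_home below 0.005 m), for 0.2 s.
3. the closed jar is lifted clear and stands on the tray (contact force between jar and tray above 1.5 N and angle between jar's own z axis and vertical below 0.1 rad), for 0.2 s.
At the end, for the whole second after the job is handed in: The jar stands upright (within 3 degrees) and at rest flat on the tray's floor, its lid screwed home: lid_mark within 5 mm (about 10 degrees) of jar_home (distance between lid_mark and jar_home below 0.005 m and z of jar in the frame of tray between 0.005 and 0.011 m and horizontal distance between jar and tray below 0.1 m and contact force between jar and tray above 1.5 N and angle between each of jar, tray's own z axis and vertical below 0.05 rad and linear speed of jar below 0.02 m/s); the robot touches nothing.
It fails at once if the lid is taken off: more than 12 mm above its home height on the jar (z of lid in the frame of jar above 0.114 m).
It fails at once if the jar is tipped by more than 23 degrees (angle between jar's own z axis and vertical above 0.4 rad).
It fails at once if the jar is pressed hard onto the tray (over 60 N) (contact force between jar and tray above 60 N).
It fails at once if the jar is dropped (moves faster than 0.45 m/s with no finger on it or its lid) (contact force between the fingers and lid below 0.2 N and contact force between the fingers and jar below 0.2 N and linear speed of jar above 0.45 m/s).
It fails at once if the roaster, a prep bowl or the spatula is moved by more than 3 cm (distance of any of roaster, bowl_large, bowl_small, spatula from where it was at the start of the episode above 0.03 m).
It also fails if it takes over 59 s, if anything falls off the work surface, if the arm or the gripper's body presses on something with over 40 N, if the wrist force passes 120 N, or if a joint passes its speed limit or range.

### The arm

A 6-joint arm with a two-finger parallel gripper is mounted at the origin on the work surface. World frame = base frame: x ahead of the robot, y to its left, z up, the work surface at z = 0. Lengths are in m, angles in rad, forces in N, time in s.
With the tool pointing down it reaches from about 0.25 to 0.8 m from the base axis. Payload 8.5 kg.
Tool frame: the origin (TCP) lies at the very end of the fingers, on their centre line; the grasp point (between the pads) lies 19 mm behind it; z points along the fingers, y is the line along which they close (so a half turn about z gives the same grasp; the last joint's range is limited). The gripper opens to 85 mm and grips with 20 to 120 N. Pads are 22 mm wide; open, the fingers measure 114 mm over their backs; the gripper's body (76 mm by 85 mm) begins 54 mm behind the grasp point. The pads swing forward as they close: fully open they stand 13 mm farther back than shut.
Start: joints at [-1.132, 0.238, -0.013, 1.319, 0, 1.571], TCP at [0.223, -0.475, 0.231] pointing down, gripper open.
Joint ranges: [-2.66, 2.66], [-1.03, 1.9], [-1.14, 1.46], [-1.82, 2.27], [-1.45, 1.34], [-3.14, 3.14]. Speed limits (rad/s): [2.22, 2.22, 2.79, 3.14, 3.14, 3.14].

### API

Orientations are given as [roll, pitch, yaw] about the fixed x, y, z axes, in that order (R = Rz(yaw) Ry(pitch) Rx(roll)).
In Python, from rig import ctrl, imaging, job gives the robot as it stands.
- The arm moves only by the shell command python3 -m creep 'ROWS' [FORCE]. ROWS is JSON, a list of rows, each a list of 5 numbers: the gripper's target within -1 to 1 (shut at 1, half-way at 0, fully open at -1), then the shift along the world's x, y, z in mm, then the turn about the world's z in degrees. A call has exactly 5 rows; each row shifts and turns the commanded pose from where the row before left it; what a row does not reach is not made up. A row lasts 1/12 s, in which the tool goes at most 41.7 mm and 7.16 degrees, less where a joint would pass 70% of its speed; a pose out of reach is approached as far as the arm can. A call with a gripper value outside its range is refused whole. The fingers move at their own pace and stop on an object; FORCE is the grip in N (left out, the last holds). Time passes only in rows, so rows that do not move let the fingers close, or fill a call up. It gives the time, the measured TCP pose, the force, the opening and the grip force at its end, in the units of the state.
- ctrl.get_obs(): the state, without advancing time (a new reading comes with each control period).
- imaging.grab_frame(name): name is "scene" or "side" or "wrist"; returns a dict with "image" (400x640x3 uint8, blue, green, red), "intrinsics" (3x3 intrinsics, pixels), "view" (4x4, takes a point from world to camera coordinates); the wrist camera has in their place "T_tool_cam" (4x4, takes a point from camera to tool coordinates, whose origin is the TCP and whose axes are the flange's). Camera axes: x right, y down, z forward; pixel columns grow to the right and rows downward; lengths in m; the calibration is good to about 2 mm. The wrist camera is an equidistant fisheye: a pixel r from the principal point sees the ray r / f radians off the axis. A picture is of the moment at which its call begins: read the wrist's pose just before it. There is no depth.
- job.sign_off(): hands the job in; it is judged then, once.
The state is a dict: "time_s": time; "qpos": joint angles; "joint_vel": joint speeds; "effort": joint torques, N m; "eef_pos": TCP position; "ee_rot": TCP orientation; "force": force on the tool from outside, world axes, zero at the start; "wrist_torque": the same for the moment, N m; "gripper_width": finger opening in m; "grasp_force": force on a finger pad.
Only numpy, scipy, OpenCV 4.12 (cv2) and the standard library are available. Lean on these libraries where they do the work, as an engineer would, in place of code of your own. Each camera call takes 0.05 s, during which the arm holds its last target. There are 200 camera calls.

## Working session

There is one attempt and no reset: what is moved stays moved. The work goes in short steps, Python scripts to look and compute and a shell command to move; the robot and the scene stay as the last step left them, time stands still between calls to the robot, and variables do not carry over. Pictures are saved under pics/ and viewed, at most 10 in all, crops included, and the job is handed in when it is done.

```bash
mkdir -p pics; ls
python3 - <<'E'
from rig import ctrl, imaging
import cv2, numpy as np
o=ctrl.get_obs();print(o)
for n in("scene","side"):
    f=imaging.grab_frame(n);cv2.imwrite(f"pics/{n}0.png",f["image"]);np.savez(f"pics/{n}0.npz",**f)
    print(f["intrinsics"],f["view"])
E
```

```text
pics
{'time_s': 0.0, 'qpos': array([-1.13198866e+00,  2.38789649e-01, -1.42671690e-02,  1.31918168e+00,
       -2.68071463e-05,  1.57078911e+00]), 'joint_vel': array([ 0.00020015,  0.00212641, -0.00096083,  0.00022075, -0.00043051,
        0.00016106]), 'effort': array([ 1.43967940e-03, -5.38777685e+01,  3.46437764e+01,  1.85804965e-02,
       -4.34394622e-05,  5.17868500e-06]), 'eef_pos': array([ 0.22286829, -0.47488945,  0.23066794]), 'ee_rot': array([-3.14015048e+00,  2.67967096e-05,  4.38814918e-01]), 'force': array([-0.67530965, -0.09780696,  0.71351646]), 'wrist_torque': array([-0.01136631,  0.00033051, -0.00566672]), 'grasp_force': 0.0, 'gripper_width': 0.08509747438080226}
[[458.03823228   0.         316.19653403]
 [  0.         458.03823228 199.39568479]
 [  0.           0.           1.        ]] [[ 0.24831563  0.96861552 -0.01110528 -0.14147904]
 [ 0.69198056 -0.18539636 -0.69770416 -0.32608718]
 [-0.67786596  0.16556621 -0.71629992  1.68669348]
 [ 0.          0.          0.          1.        ]]
[[380.47407276   0.         318.79151869]
 [  0.         380.47407276 198.02184199]
 [  0.           0.           1.        ]] [[-0.94426126 -0.32896231 -0.01242829  0.52265885]
 [-0.15333128  0.47290654 -0.86766867  0.15846992]
 [ 0.29130771 -0.81740027 -0.49698754  1.01985777]
 [ 0.          0.          0.          1.        ]]
```

View pics/scene0.png

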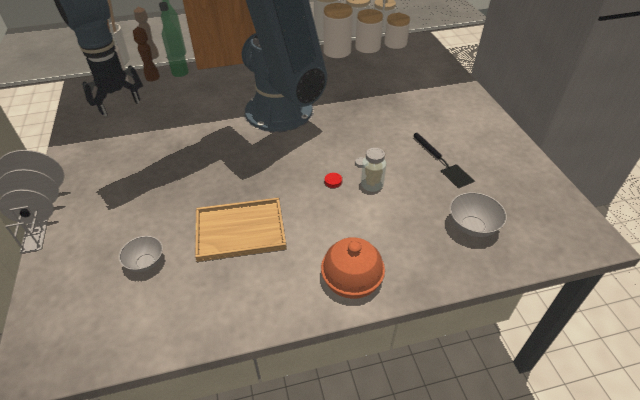

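View pics/side0.png

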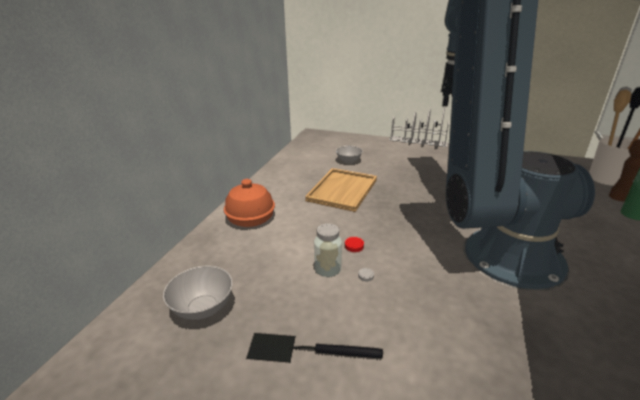

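The scene view shows three lid-like things: the steel lid on the jar at scene (375,155), a red lid lying at (333,180), and a small pale lid lying at (361,162). The one on the jar fits: it is not red, and it is the larger of the rest. I'll measure it and check it in a crop.

```bash
cat > h.py <<'E'
import numpy as np, cv2
def ray(f,uv,z):
    K,V=f["intrinsics"],f["view"];R,t=V[:3,:3],V[:3,3]
    c=-R.T@t; d=R.T@np.linalg.inv(K)@np.array([uv[0],uv[1],1.]); return c+d*(z-c[2])/d[2]
def proj(f,p):
    q=f["view"]@np.append(p,1); q=f["intrinsics"]@q[:3]; return q[:2]/q[2]
E
python3 - <<'E'
from h import *
S=np.load("pics/scene0.npz");D=np.load("pics/side0.npz")
print("lid top scene",ray(S,(375,153.5),.1245),"side",ray(D,(327.5,231),.1245))
hsv=cv2.cvtColor(S["image"],cv2.COLOR_BGR2HSV)
m=cv2.inRange(hsv,(12,70,80),(28,255,255));m[:190]=0;m[270:]=0;m[:,:180]=0;m[:,300:]=0
c=max(cv2.findContours(m,0,2)[0],key=cv2.contourArea);h=cv2.approxPolyDP(cv2.convexHull(c),8,True)[:,0]
print(h); P=np.array([ray(S,p,.02)[:2] for p in h]);print(P,P.mean(0))
for n,p in dict(roaster=(354,262),bl=(477,222),bs=(142,262),red=(333,181),small=(361,162)).items(): print(n,ray(S,p,.02)[:2])
a=cv2.resize(S["image"][130:210,310:410],(500,400),interpolation=3)
b=cv2.resize(D["image"][215:295,290:390],(500,400),interpolation=3)
cv2.imwrite("pics/crop.png",cv2.resize(np.hstack([a,b]),(800,320)))
E
```

```text
lid top scene [0.46047783 0.20428909 0.1245    ] side [0.45647774 0.20985074 0.1245    ]
[[278 197]
 [285 249]
 [196 261]
 [197 207]]
[[ 0.4578796  -0.08710686]
 [ 0.65266706 -0.1062737 ]
 [ 0.63188723 -0.3375881 ]
 [ 0.43709144 -0.32117785]] [ 0.54488133 -0.21303663]
roaster [0.73985971 0.05719248]
bl [0.69679665 0.42830895]
bs [ 0.59911291 -0.47367562]
red [0.43408659 0.08775497]
small [0.37293264 0.19734215]
```

View pics/crop.png

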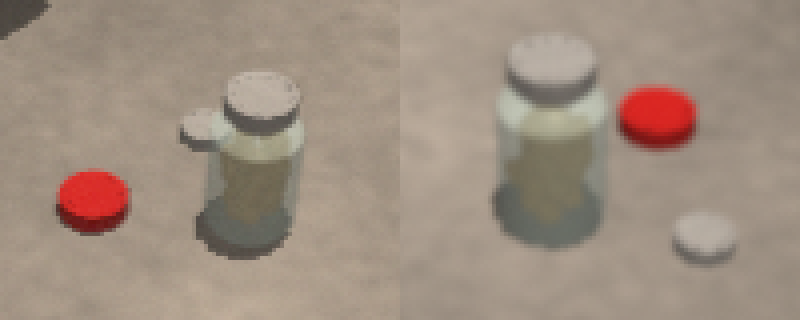

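The crop confirms it: the steel lid sits on the jar (crop (262,94), so scene (375.5,153.5)) and is larger than the loose pale one, and the red one is separate. Next I move above the jar.

```bash
python3 -m creep '[[-1,11.8,34,0,0],[-1,11.8,34,0,0],[-1,11.8,34,0,0],[-1,11.8,34,0,0],[-1,11.8,34,0,0]]' 30
python3 -m creep '[[-1,11.8,34,0,0],[-1,11.8,34,0,0],[-1,11.8,34,0,0],[-1,11.8,34,0,0],[-1,11.8,34,0,0]]'
python3 -m creep '[[-1,11.8,34,0,0],[-1,11.8,34,0,0],[-1,11.8,34,0,0],[-1,11.8,34,0,0],[-1,11.8,34,0,0]]'
python3 -m creep '[[-1,11.8,34,0,0],[-1,11.8,34,0,0],[-1,11.8,34,0,0],[-1,11.8,34,0,0],[-1,0,0,0,0]]'
python3 - <<'E'
from rig import ctrl, imaging
import cv2,numpy as np
o=ctrl.get_obs();f=imaging.grab_frame("wrist")
print(f["intrinsics"],f["T_tool_cam"]);cv2.imwrite("pics/w1.png",f["image"])
np.savez("pics/w1.npz",pos=o["eef_pos"],rot=o["ee_rot"],**f); print(o["eef_pos"],o["ee_rot"],o["qpos"])
E
```

```text
time_s: 0.52
eef_pos: [0.2819, -0.3036, 0.2309]
ee_rot: [-3.141, 0.0, 0.438]
force: [0.7, 0.3, 1.2]
gripper_width: 0.085
grasp_force: 0.0
time_s: 0.93
eef_pos: [0.341, -0.1335, 0.2312]
ee_rot: [-3.142, -0.0, 0.438]
force: [1.2, -0.2, -0.3]
gripper_width: 0.0856
grasp_force: 0.0
time_s: 1.35
eef_pos: [0.4, 0.0367, 0.2312]
ee_rot: [-3.142, -0.0, 0.439]
force: [1.1, -1.0, 0.2]
gripper_width: 0.0856
grasp_force: 0.0
time_s: 1.77
eef_pos: [0.4489, 0.1757, 0.2305]
ee_rot: [-3.14, -0.001, 0.442]
force: [-0.0, -0.9, -0.9]
gripper_width: 0.0856
grasp_force: 0.0
[[309.70691629   0.         320.34702509]
 [  0.         309.70691629 203.91480503]
 [  0.           0.           1.        ]] [[-4.70444014e-04 -9.54447761e-01 -2.98377696e-01  7.58359834e-02]
 [ 9.99999523e-01 -1.93615285e-04 -9.57337353e-04 -1.40717176e-04]
 [ 8.55958010e-04 -2.98378005e-01  9.54447397e-01 -1.43643975e-01]
 [ 0.00000000e+00  0.00000000e+00  0.00000000e+00  1.00000000e+00]]
[0.44892411 0.17567011 0.23050576] [-3.14020367e+00 -1.02293225e-03  4.42426292e-01] [ 3.72068192e-01  1.64248707e-01 -1.11176023e-01  1.29444884e+00
  1.45745738e-03  3.07123452e+00]
```

View pics/w1.png

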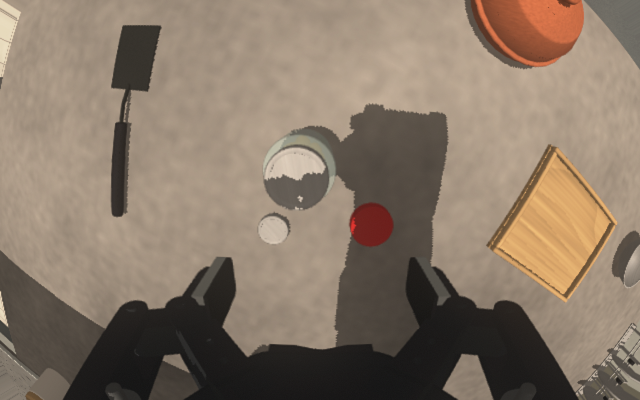

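The wrist view shows the jar lid's disc centred near (297,178), half in shadow, spanning columns 264–330 and rows 147–210. The pale small lid is at (273,229) and the red one at (371,225). Since q6 is near its limit here, I need about +65° of yaw before gripping.

```bash
cat >> h.py <<'E'
from scipy.spatial.transform import Rotation as Ro
def wray(f,uv,z,pos,rot):
    K,T=f["intrinsics"],f["T_tool_cam"]; d=(np.array(uv)-K[:2,2])/K[0,0]; r=np.hypot(*d)
    v=np.append(d/r*np.sin(r),np.cos(r)); R=Ro.from_euler("xyz",rot).as_matrix()
    c=pos+R@T[:3,3]; w=R@T[:3,:3]@v; return c+w*(z-c[2])/w[2]
E
python3 - <<'E'
from h import *
f=np.load("pics/w1.npz")
for uv in((297,178),(264,178),(330,178),(297,147),(297,210)): print(uv,wray(f,uv,.1245,f["pos"],f["rot"]))
S=np.load("pics/scene0.npz");D=np.load("pics/side0.npz")
print(ray(S,(375.5,153),.1245),ray(D,(328,229),.1245))
E
```

```text
(297, 178) [0.45881051 0.20229397 0.1245    ]
(264, 178) [0.44712863 0.22742528 0.1245    ]
(330, 178) [0.47045326 0.17763953 0.1245    ]
(297, 147) [0.4822998  0.21295393 0.1245    ]
(297, 210) [0.43337239 0.19090271 0.1245    ]
[0.45874515 0.20642424 0.1245    ] [0.45796114 0.20137851 0.1245    ]
```

```bash
python3 -m creep '[[-1,1,2.7,0,6.5],[-1,1,2.7,0,6.5],[-1,1,2.7,0,6.5],[-1,1,2.7,0,6.5],[-1,1,2.7,0,6.5]]' 30 >/dev/null
python3 -m creep '[[-1,1,2.7,-12,6.5],[-1,1,2.7,-12,6.5],[-1,1,2.7,-12,6.5],[-1,1,2.7,-12,6.5],[-1,1,2.7,-12,6.5]]'>/dev/null
python3 -m creep '[[-1,0,0,0,0],[-1,0,0,0,0],[-1,0,0,0,0],[-1,0,0,0,0],[-1,0,0,0,0]]'
python3 - <<'E'
from rig import ctrl, imaging
import cv2,numpy as np
o=ctrl.get_obs();f=imaging.grab_frame("wrist")
cv2.imwrite("pics/w2.png",f["image"])
np.savez("pics/w2.npz",pos=o["eef_pos"],rot=o["ee_rot"],**f); print(o["eef_pos"],o["ee_rot"],o["qpos"])
E
```

```text
time_s: 3.07
eef_pos: [0.4575, 0.1977, 0.172]
ee_rot: [3.141, -0.0, 1.571]
force: [-0.4, -0.4, 0.6]
gripper_width: 0.0853
grasp_force: 0.0
[0.45752046 0.19765141 0.17202823] [ 3.14066482e+00 -4.34119258e-04  1.57130310e+00] [ 4.07770325e-01  2.20131155e-01 -1.92705134e-01  1.15693614e+00
  3.10980640e-05  1.97806010e+00]
```

View pics/w2.png

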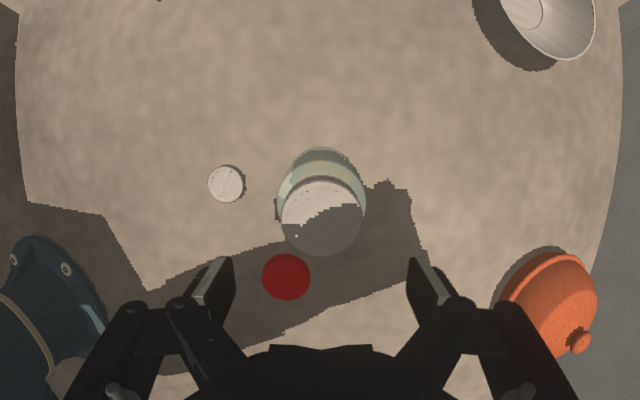

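The lid disc is now at columns 280–363 and rows 180–256, centred near (321.5,218). The fingers straddle it at columns 225 and 415.

Run:
```python
from h import *
f=np.load("pics/w2.npz")
for uv in((321.5,218),(280,218),(363,218),(321,180),(321,256)): print(uv,wray(f,uv,.1245,f["pos"],f["rot"]))
```

```text
(321.5, 218) [0.45782495 0.20456551 0.1245    ]
(280, 218) [0.43043714 0.20450872 0.1245    ]
(363, 218) [0.48524084 0.20450378 0.1245    ]
(321, 180) [0.45748041 0.23008837 0.1245    ]
(321, 256) [0.45751929 0.17666067 0.1245    ]
```

```bash
python3 -m creep '[[-1,0,3,0,0],[-1,0,3,-20,0],[-1,0,0,-20,0],[-1,0,0,-20,0],[-1,0,0,-11,0]]' 20
python3 -m creep '[[-0.6,0,0,0,0],[-0.5,0,0,0,0],[-0.4,0,0,0,0],[-0.3,0,0,0,0],[-0.2,0,0,0,0]]'
python3 -m creep '[[-0.1,0,0,0,0],[0,0,0,0,0],[0.2,0,0,0,0],[0.2,0,0,0,0],[0.2,0,0,0,0]]'
```

```text
time_s: 3.53
eef_pos: [0.4565, 0.2037, 0.0986]
ee_rot: [-3.14, 0.001, 1.573]
force: [-0.5, -0.3, -0.4]
gripper_width: 0.0854
grasp_force: 0.0
time_s: 3.95
eef_pos: [0.458, 0.2042, 0.1014]
ee_rot: [3.14, -0.001, 1.573]
force: [-0.4, 0.5, 3.4]
gripper_width: 0.0543
grasp_force: 20.5
time_s: 4.37
eef_pos: [0.4579, 0.2041, 0.1013]
ee_rot: [3.14, -0.001, 1.573]
force: [-0.3, 0.4, 7.0]
gripper_width: 0.0548
grasp_force: 20.7
```

```bash
python3 -m creep '[[0.2,0,0,0.7,0],[0.2,0,0,0,0],[0.2,0,0,0,0],[0.2,0,0,0,0],[0.2,0,0,0,0]]' 20
```

```text
time_s: 4.78
eef_pos: [0.4575, 0.2039, 0.1014]
ee_rot: [3.141, -0.0, 1.573]
force: [0.2, 0.4, 6.2]
gripper_width: 0.0544
grasp_force: 21.6
```

```bash
python3 -m creep '[[0.2,0,0,1,0],[0.2,0,0,0,0],[0.2,0,0,0,0],[0.2,0,0,0,0],[0.2,0,0,0,0]]' 20
python3 -c "
from rig import ctrl;o=ctrl.get_obs();print(o['eef_pos'],o['force'],o['wrist_torque'])"
```

```text
time_s: 5.2
eef_pos: [0.4571, 0.2037, 0.1018]
ee_rot: [-3.141, 0.0, 1.573]
force: [0.4, 0.3, 0.2]
gripper_width: 0.0545
grasp_force: 21.2
[0.45714985 0.20372308 0.10179356] [0.41092933 0.27507611 0.24197897] [ 0.09523441 -0.1474883  -0.03948409]
```

```bash
python3 -m creep '[[0.2,0,0,0,5],[0.2,0,0,0,5],[0.2,0,0,0,5],[0.2,0,0,0,5],[0.2,0,0,0,5]]' 20
python3 -m creep '[[0.2,0,0,0,5],[0.2,0,0,0,5],[0.2,0,0,0,5],[0.2,0,0,0,0],[0.2,0,0,0,0]]'
python3 -c "
from rig import ctrl;o=ctrl.get_obs();print(o['eef_pos'],o['force'],o['wrist_torque'])"
python3 -m creep '[[0.2,0,0,0,5],[0.2,0,0,0,5],[0.2,0,0,0,5],[0.2,0,0,0,5],[0.2,0,0,0,0]]'
python3 -c "
from rig import ctrl;o=ctrl.get_obs();print(o['eef_pos'],o['force'],o['wrist_torque'])"
```

```text
time_s: 5.62
eef_pos: [0.4574, 0.2038, 0.1022]
ee_rot: [3.141, 0.0, 2.014]
force: [-0.1, 0.5, 4.8]
gripper_width: 0.0543
grasp_force: 21.6
time_s: 6.03
eef_pos: [0.4576, 0.2039, 0.1025]
ee_rot: [3.141, 0.0, 2.272]
force: [-0.5, -1.0, 5.4]
gripper_width: 0.054
grasp_force: 21.7
[0.45759617 0.2039206  0.10250949] [-0.54023822 -1.00386195  5.36135694] [ 0.04953928 -0.01661866  0.04924062]
time_s: 6.45
eef_pos: [0.457, 0.2036, 0.1019]
ee_rot: [-3.141, -0.0, 2.624]
force: [-1.2, 0.7, -0.8]
gripper_width: 0.0544
grasp_force: 21.2
[0.45701566 0.20364965 0.10190649] [-1.17085021  0.72317674 -0.78765346] [ 0.00251479  0.01765672 -0.05935183]
```

```bash
python3 -m creep '[[0.2,0,0,0,1],[0.1,0,0,0,0],[0,0,0,0,0],[-0.6,0,0,0,0],[-0.6,0,0,0,0]]' 20
python3 -m creep '[[-0.6,0,0,0,0],[-0.6,0,0,0,0],[-0.6,0,0,0,0],[-0.6,0,0,0,0],[-0.6,0,0,0,0]]'
python3 - <<'E'
from rig import ctrl, imaging
import cv2,numpy as np
from h import *
f=imaging.grab_frame("side");g=imaging.grab_frame("scene")
np.savez("pics/side1.npz",**f)
a=f["image"][210:290,280:380];b=np.load("pics/side0.npz")["image"][210:290,280:380];c=g["image"][125:205,330:430]
cv2.imwrite("pics/c2.png",cv2.resize(np.hstack([b,a,c]),(800,213),interpolation=cv2.INTER_NEAREST))
for z in(.102,.1085,.118,.1245): print(z,proj(f,[.4575,.2038,z]))
E
```

```text
time_s: 6.87
eef_pos: [0.4572, 0.2038, 0.102]
ee_rot: [-3.141, -0.0, 2.637]
force: [0.4, -0.6, 0.1]
gripper_width: 0.0686
grasp_force: 0.0
time_s: 7.28
eef_pos: [0.4572, 0.2038, 0.102]
ee_rot: [-3.141, -0.0, 2.638]
force: [-0.2, -0.8, 0.3]
gripper_width: 0.0684
grasp_force: 0.0
0.102 [327.87763149 237.13108331]
0.1085 [327.87614725 234.96570797]
0.118 [327.8739594  231.77380751]
0.1245 [327.87244958 229.57109465]
```

View pics/c2.png

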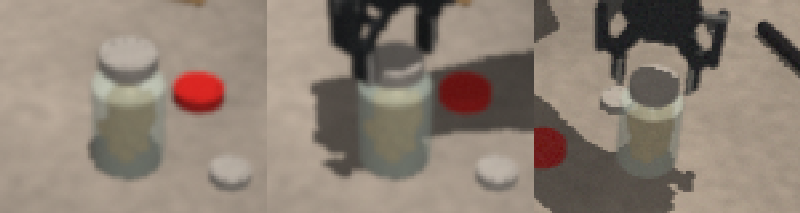

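The side crop before and after suggests the lid sits about 2 px lower on the shoulder. The middle panel's lid is around (398,62), against (128,58) before. I'll check that with edge profiles.

Run:
```python
import numpy as np
for n in("side0","side1"):
    f=np.load(f"pics/{n}.npz")["image"].astype(int)
    print(n,[list(f[222:256,326:331,c].mean(1).astype(int)) for c in(1,)])
```

```text
side0 [[np.int64(152), np.int64(160), np.int64(168), np.int64(170), np.int64(172), np.int64(173), np.int64(172), np.int64(173), np.int64(174), np.int64(175), np.int64(174), np.int64(171), np.int64(165), np.int64(149), np.int64(127), np.int64(109), np.int64(103), np.int64(101), np.int64(105), np.int64(122), np.int64(155), np.int64(178), np.int64(181), np.int64(178), np.int64(174), np.int64(169), np.int64(161), np.int64(146), np.int64(128), np.int64(118), np.int64(116), np.int64(115), np.int64(114), np.int64(115)]]
side1 [[np.int64(153), np.int64(151), np.int64(144), np.int64(123), np.int64(94), np.int64(82), np.int64(82), np.int64(82), np.int64(81), np.int64(81), np.int64(81), np.int64(81), np.int64(82), np.int64(95), np.int64(129), np.int64(149), np.int64(136), np.int64(115), np.int64(106), np.int64(106), np.int64(119), np.int64(153), np.int64(179), np.int64(183), np.int64(179), np.int64(174), np.int64(165), np.int64(149), np.int64(132), np.int64(122), np.int64(120), np.int64(118), np.int64(118), np.int64(118)]]
```

Run:
```python
from h import *
f=np.load("pics/side0.npz");V=f["view"];c=-V[:3,:3].T@V[:3,3];p=np.array([.4577,.2038]);d=c[:2]-p;d/=np.linalg.norm(d)
for z in(.102,.1085,.118,.1245): print(z,proj(f,np.append(p+.0275*d,z)),proj(f,np.append(p-.0275*d,z)))
```

```text
0.102 [327.80573405 243.84186032] [327.79512062 230.72483102]
0.1085 [327.8039554  241.64364127] [327.79339484 228.59195348]
0.118 [327.80133296 238.40260243] [327.79085147 225.44862798]
0.1245 [327.79952283 236.16547571] [327.78909668 223.27990268]
```

Top-front (238.4) and top-back (225.3) edges match the prediction for a dropped lid, so it has dropped. I'll regrip lower and screw forward.

```bash
python3 -m creep '[[-0.6,0,0,-2,0],[-0.6,0,0,-2,0],[-0.4,0,0,0,0],[-0.2,0,0,0,0],[0,0,0,0,0]]' 20
python3 -m creep '[[0.2,0,0,0,0],[0.2,0,0,0,0],[0.2,0,0,1,0],[0.2,0,0,0,0],[0.2,0,0,0,0]]'
python3 -c "
from rig import ctrl;o=ctrl.get_obs();print(o['eef_pos'],o['force'],o['wrist_torque'])"
```

```text
time_s: 7.8
eef_pos: [0.4572, 0.2038, 0.0979]
ee_rot: [-3.141, -0.0, 2.638]
force: [0.4, 0.1, -0.2]
gripper_width: 0.0544
grasp_force: 21.2
time_s: 8.22
eef_pos: [0.4573, 0.2038, 0.0991]
ee_rot: [3.142, 0.0, 2.638]
force: [0.5, 0.3, -0.8]
gripper_width: 0.054
grasp_force: 21.2
[0.45728158 0.20377395 0.09905515] [ 0.54978929  0.28952541 -0.81422449] [0.06408272 0.00986142 0.0143559 ]
```

```bash
python3 -m creep '[[0.2,0,0,-1,0],[0.2,0,0,0,0],[0.2,0,0,0,0],[0.2,0,0,0,-5],[0.2,0,0,0,-5]]' 20
python3 -c "
from rig import ctrl;o=ctrl.get_obs();print(o['force'],o['wrist_torque'])"
python3 -m creep '[[0.2,0,0,0,-5],[0.2,0,0,0,-5],[0.2,0,0,0,-5],[0.2,0,0,0,-5],[0.2,0,0,0,-5]]'
python3 -c "
from rig import ctrl;o=ctrl.get_obs();print(o['force'],o['wrist_torque'])"
```

```text
time_s: 8.63
eef_pos: [0.4572, 0.2038, 0.0979]
ee_rot: [-3.141, -0.0, 2.46]
force: [0.0, 1.1, -0.4]
gripper_width: 0.0546
grasp_force: 21.2
[ 0.00704011  1.06963419 -0.35844208] [-0.02981639 -0.01426764 -0.01555517]
time_s: 9.05
eef_pos: [0.4572, 0.2038, 0.0979]
ee_rot: [-3.141, 0.0, 2.023]
force: [-0.3, 0.3, 1.4]
gripper_width: 0.0547
grasp_force: 21.2
[-0.2770031   0.34651948  1.43006653] [ 0.01803788  0.00931696 -0.05699596]
```

```bash
for i in 1; do
python3 -m creep '[[0.2,0,0,0,-5],[0.2,0,0,0,-5],[0.2,0,0,0,-5],[0.2,0,0,0,-5],[0.2,0,0,0,-5]]' 20
python3 -c "
from rig import ctrl;o=ctrl.get_obs();print(o['force'],o['wrist_torque'])"
python3 -m creep '[[0.2,0,0,0,-5],[0.2,0,0,0,-5],[0.2,0,0,0,-5],[0.2,0,0,0,-5],[0.2,0,0,0,-5]]'
python3 -c "
from rig import ctrl;o=ctrl.get_obs();print(o['force'],o['wrist_torque'])"
python3 -m creep '[[0.2,0,0,0,-5],[0.2,0,0,0,-5],[0.2,0,0,0,-5],[0.2,0,0,0,-5],[0.2,0,0,0,0]]'
python3 -c "
from rig import ctrl;o=ctrl.get_obs();print(o['force'],o['wrist_torque'],o['qpos'][5])"
done
```

```text
time_s: 9.47
eef_pos: [0.4572, 0.2038, 0.0979]
ee_rot: [-3.141, 0.0, 1.586]
force: [0.5, -0.6, 0.2]
gripper_width: 0.055
grasp_force: 21.2
[ 0.53377313 -0.64677273  0.22444987] [ 0.01409793 -0.0018994  -0.0262825 ]
time_s: 9.88
eef_pos: [0.4572, 0.2038, 0.098]
ee_rot: [-3.142, -0.0, 1.15]
force: [0.4, 0.1, 0.5]
gripper_width: 0.0543
grasp_force: 21.2
[0.36332223 0.08542953 0.54785893] [0.0115433  0.02075164 0.06171135]
time_s: 10.3
eef_pos: [0.4572, 0.2038, 0.098]
ee_rot: [-3.142, -0.0, 0.802]
force: [-0.2, 0.0, -0.5]
gripper_width: 0.0547
grasp_force: 21.2
[-0.19349581  0.03974842 -0.48102745] [-0.02525501 -0.03227533 -0.03066722] 2.759308138780627
```

Turned 105° forward. To test it, I'll lift a few mm and see whether the jar's weight shows.

```bash
python3 -m creep '[[0.4,0,0,0,0],[0.4,0,0,0,0],[0.4,0,0,1,0],[0.4,0,0,1,0],[0.4,0,0,1,0]]' 45
python3 -m creep '[[0.4,0,0,1,0],[0.4,0,0,1,0],[0.4,0,0,0,0],[0.4,0,0,0,0],[0.4,0,0,0,0]]'
python3 -c "
from rig import ctrl;import time
o=ctrl.get_obs();print(o['force'],o['wrist_torque'])"
```

```text
time_s: 10.72
eef_pos: [0.4568, 0.2036, 0.1007]
ee_rot: [-3.141, 0.001, 0.806]
force: [0.3, -0.3, -5.3]
gripper_width: 0.0536
grasp_force: 48.0
time_s: 11.13
eef_pos: [0.4572, 0.2038, 0.1029]
ee_rot: [-3.141, 0.0, 0.805]
force: [-0.2, 0.7, -4.2]
gripper_width: 0.0534
grasp_force: 48.0
[-0.24109452  0.7196097  -4.21243776] [-0.01135174  0.01430378 -0.04647074]
```

Wrist force of about −4.5 N shows the jar hangs from the lid. For insurance, I'll set it back, nudge a little further forward, then lift.

```bash
python3 -m creep '[[0.4,0,0,-2,0],[0.4,0,0,-2,0],[0.4,0,0,-1,0],[0.4,0,0,0,0],[0.4,0,0,0,-4]]' 45
python3 -m creep '[[0.4,0,0,0,-4],[0.4,0,0,0,-4],[0.4,0,0,0,0],[0.4,0,0,2,0],[0.4,0,0,4,0]]'
python3 -m creep '[[0.4,0,0,10,0],[0.4,0,0,15,0],[0.4,0,0,15,0],[0.4,0,0,15,0],[0.4,0,0,10,0]]'
python3 -m creep '[[0.4,0,0,5,0],[0.4,0,0,0,0],[0.4,0,0,0,0],[0.4,0,0,0,0],[0.4,0,0,0,0]]'
python3 - <<'E'
from rig import imaging
import cv2,numpy as np
f=imaging.grab_frame("scene");np.savez("pics/scene2.npz",**f)
cv2.imwrite("pics/s2.png",f["image"])
E
```

```text
time_s: 11.55
eef_pos: [0.4574, 0.2039, 0.0982]
ee_rot: [3.142, -0.001, 0.736]
force: [-0.1, -0.1, -0.5]
gripper_width: 0.0535
grasp_force: 48.4
time_s: 11.97
eef_pos: [0.4567, 0.2036, 0.1036]
ee_rot: [-3.141, 0.001, 0.598]
force: [0.4, -0.0, -5.2]
gripper_width: 0.0534
grasp_force: 48.2
time_s: 12.38
eef_pos: [0.4576, 0.2039, 0.171]
ee_rot: [3.141, -0.002, 0.597]
force: [0.5, 0.8, -4.0]
gripper_width: 0.0535
grasp_force: 48.4
time_s: 12.8
eef_pos: [0.4568, 0.2035, 0.1731]
ee_rot: [-3.141, 0.002, 0.596]
force: [0.3, 0.8, -4.4]
gripper_width: 0.0535
grasp_force: 48.4
```

View pics/s2.png

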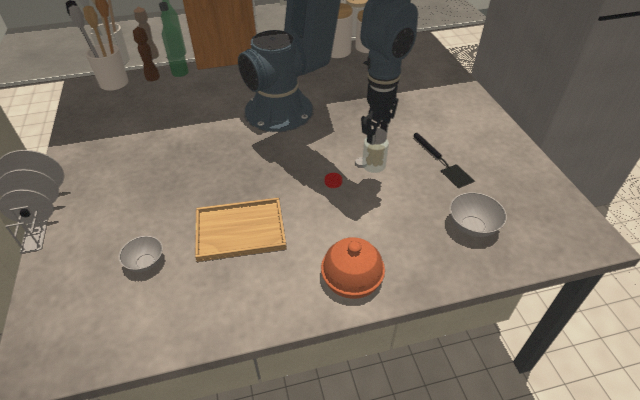

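The scene view shows the jar hanging under the gripper at (375,152), with everything else undisturbed. The tray is centred near (240,229), which casts to (0.545,−0.213).

```bash
python3 -m creep '[[0.4,2,-10,0,0],[0.4,4,-20,0,0],[0.4,5,-25,0,0],[0.4,5,-25,0,0],[0.4,5,-25,0,0]]' 45 >/dev/null
python3 -m creep '[[0.4,5,-25,0,0],[0.4,5,-25,0,0],[0.4,5,-25,0,0],[0.4,5,-25,0,0],[0.4,5,-25,0,0]]' >/dev/null
python3 -m creep '[[0.4,5,-25,0,0],[0.4,5,-25,0,0],[0.4,5,-25,0,0],[0.4,5,-25,0,0],[0.4,5,-25,0,0]]' >/dev/null
python3 -m creep '[[0.4,5,-25,0,0],[0.4,5,-20,0,0],[0.4,4,-12,0,0],[0.4,3,0,0,0],[0.4,0,0,0,0]]'
python3 -m creep '[[0.4,0,0,-10,0],[0.4,0,0,-15,0],[0.4,0,0,-15,0],[0.4,0,0,-10,0],[0.4,0,0,-6,0]]'
python3 -m creep '[[0.4,0,0,-3,0],[0.4,0,0,-2,0],[0.4,0,0,0,0],[0.4,0,0,0,0],[0.4,0,0,0,0]]'
python3 - <<'E'
from rig import imaging
import cv2,numpy as np
f=imaging.grab_frame("scene");g=imaging.grab_frame("side")
a=cv2.resize(f["image"][160:280,170:330],(400,300));b=cv2.resize(g["image"][130:250,270:430],(400,300))
cv2.imwrite("pics/t.png",np.hstack([a,b]))
E
```

```text
time_s: 14.52
eef_pos: [0.5453, -0.2087, 0.1735]
ee_rot: [-3.141, 0.0, 0.595]
force: [0.6, 0.3, -3.9]
gripper_width: 0.0535
grasp_force: 48.5
time_s: 14.93
eef_pos: [0.5442, -0.2069, 0.1162]
ee_rot: [-3.139, 0.001, 0.597]
force: [-0.7, 1.3, -3.9]
gripper_width: 0.0538
grasp_force: 48.5
time_s: 15.35
eef_pos: [0.5456, -0.2084, 0.1136]
ee_rot: [3.141, -0.001, 0.596]
force: [0.6, 0.5, -4.7]
gripper_width: 0.0534
grasp_force: 48.5
```

View pics/t.png

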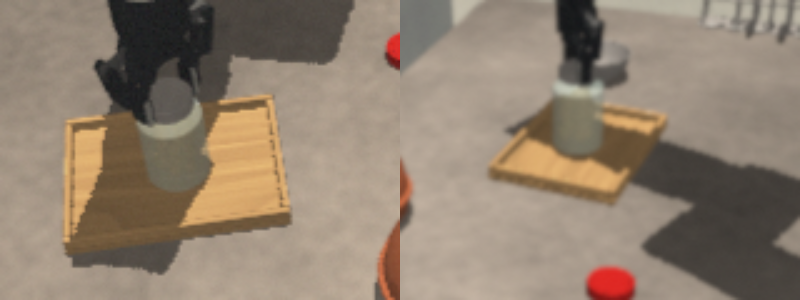

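The jar hangs upright over the middle of the tray (crop (178,150)), clear of the walls. Now the last 7 mm, gently.

```bash
python3 -m creep '[[0.4,0,0,-2,0],[0.4,0,0,-2,0],[0.4,0,0,-1,0],[0.4,0,0,-1,0],[0.4,0,0,0,0]]' 45
python3 -m creep '[[0.4,0,0,-0.7,0],[0.4,0,0,0,0],[0.4,0,0,-0.7,0],[0.4,0,0,0,0],[0.4,0,0,0,0]]'
```

```text
time_s: 15.87
eef_pos: [0.5453, -0.2082, 0.1069]
ee_rot: [-3.142, -0.0, 0.596]
force: [-0.2, -0.2, -3.5]
gripper_width: 0.0537
grasp_force: 48.6
time_s: 16.28
eef_pos: [0.5454, -0.2084, 0.1061]
ee_rot: [3.141, -0.0, 0.596]
force: [-1.1, -1.4, 3.5]
gripper_width: 0.0536
grasp_force: 49.3
```

```bash
python3 -m creep '[[0.2,0,0,0,0],[0.2,0,0,0,0],[0.1,0,0,0,0],[0,0,0,0,0],[-0.2,0,0,0,0]]' 20
python3 -m creep '[[-0.6,0,0,0,0],[-1,0,0,0,0],[-1,0,0,0,0],[-1,0,0,0,0],[-1,0,0,0,0]]'
python3 -m creep '[[-1,0,0,5,0],[-1,0,0,15,0],[-1,0,0,25,0],[-1,0,0,25,0],[-1,0,0,25,0]]'
python3 -m creep '[[-1,-10,0,20,0],[-1,-20,0,0,0],[-1,-30,0,0,0],[-1,-30,0,0,0],[-1,-20,0,0,0]]'
python3 -m creep '[[-1,0,0,0,0],[-1,0,0,0,0],[-1,0,0,0,0],[-1,0,0,0,0],[-1,0,0,0,0]]'
python3 - <<'E'
from rig import imaging
import cv2,numpy as np
f=imaging.grab_frame("scene");g=imaging.grab_frame("side")
a=cv2.resize(f["image"][160:280,170:330],(400,300));b=cv2.resize(g["image"][130:250,270:430],(400,300))
cv2.imwrite("pics/u.png",np.hstack([a,b]))
E
```

```text
time_s: 16.7
eef_pos: [0.5454, -0.2084, 0.106]
ee_rot: [3.141, -0.0, 0.596]
force: [-2.4, -1.8, 6.0]
gripper_width: 0.0535
grasp_force: 49.4
time_s: 17.12
eef_pos: [0.5452, -0.2081, 0.1054]
ee_rot: [-3.141, 0.0, 0.596]
force: [0.3, -0.1, -1.2]
gripper_width: 0.0856
grasp_force: 0.0
time_s: 17.53
eef_pos: [0.545, -0.2081, 0.2019]
ee_rot: [-3.141, 0.0, 0.596]
force: [1.3, 0.3, 0.1]
gripper_width: 0.0854
grasp_force: 0.0
time_s: 17.95
eef_pos: [0.4329, -0.2079, 0.221]
ee_rot: [-3.141, 0.0, 0.596]
force: [0.1, -1.4, -0.2]
gripper_width: 0.0857
grasp_force: 0.0
time_s: 18.37
eef_pos: [0.4361, -0.2083, 0.2204]
ee_rot: [-3.141, -0.0, 0.596]
force: [-0.1, 0.6, -0.6]
gripper_width: 0.0854
grasp_force: 0.0
```

View pics/u.png

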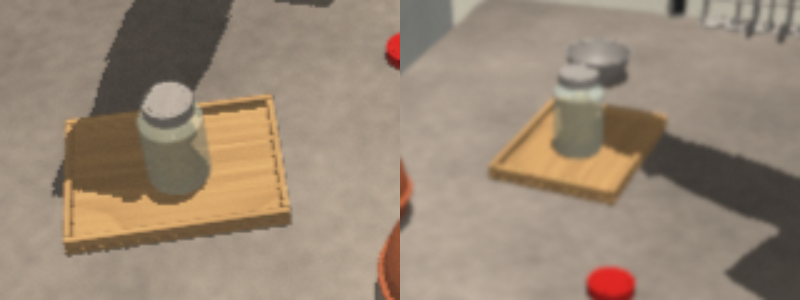

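The jar stands upright on the tray floor (crop (175,150)) with its lid seated on the shoulder, and the gripper is clear. I'm handing it in.

```bash
python3 -c "
from rig import job;print(job.sign_off())"
```

```text
the job is handed in; nothing more can be done
None
```

I turned the lid back until it dropped, screwed it forward until it held the jar's weight, stood the jar upright on the bamboo tray with the gripper clear, and handed the job in; no verdict came back, and the exact home angle could not be seen directly.

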